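Clamp the spoon rack to the breakfast bar with the ratchet handle

TASK

Slide the measuring-spoon rack along the bar so that its tongue goes gently and fully home in the hold-down clamp, under the clip. Then tighten the clamp bolt by swinging its ratchet handle back and forth until the bolt comes up firm; feel for it, a firm push of some 12 to 18 N on the grip is tight, and never force the handle beyond about 30 N. Leave the rack standing and clamped, and do not disturb the other things on the bar.

Things in the scene. Friction and masses are not known exactly. Their poses are not given: they have to be found in the camera images.
- station: Hold-down clamp, bare steel, fixed to the bar. Origin on the bolt's upright axis at the bar's surface, z up. On top a round ratchet head 92 mm across and 62 mm high, hex bolt head in its middle (top 80 mm). Its slot for the rack's tongue opens to +y. The 220 mm tall white cabinet (-y, +x), glass containers (+x) and the clamped rack (+y) block a full turn of the handle.
- slot_end (a point): Middle of the slot's end wall at the bar's surface, 35 mm from the bolt axis along the clamp's +y; axes as the clamp's. The slot is 40 mm wide between rails 14 mm tall that run straight for 30 mm from here, then flare to 66 mm at 52 mm from here.
- rack: Loose spoon rack, 0.36 to 0.59 kg, sliding on the bar. Origin under the post. Base plate 90 x 100 x 8 mm; a tongue 34 mm wide, 8 mm thick, round-nosed, reaches to its y = -115 mm. Home: axes as the clamp's, origin at the clamp's x = 0 (3 mm play), y = +150 mm, nose on the end wall. It starts 75 to 105 mm short of that, up to 30 mm aside and 0.25 rad turned.
- post_top (a point): Top of the rack's 16 mm square aluminium post, 150 mm above its base, flats facing the rack's x and y; axes as the rack's. From the post a thin arm with two hanging spoons runs 83 mm to the rack's +y, its top 102 mm above the bar; above that the post is free all round.
- lever: Ratchet handle, a steel bar turning about the bolt axis (origin as the clamp's). It points along its own -x; at yaw 0 to the clamp along the clamp's -x, with 0.78 rad of swing either way. Clockwise from above (towards the rack) it tightens the bolt: up to 0.45 rad idle, then 3 to 5 N at the grip. Back it clicks freely, under 2 N. Tight bolt: a springy stop, about 0.8 N per mm at the grip.
- handle (a point): On the ratchet handle's upright grey plastic round grip, which is 18 mm across, from 62 to 130 mm above the bar, 110 mm from the bolt axis. This point is on its axis, 110 mm above the bar.
- clip: Flat steel clip over the slot, 30 mm wide, 8 mm thick, always level. Origin on its underside at the clamp's x = 0, y = +70 mm (it ends at +76 mm). Each rad of the bolt lowers it 3 mm. It starts 4 to 6 mm above the 8 mm tongue and in the end presses hard on it. How far the bolt must turn differs each time (1.65 to 2.2 rad, two or more swings).
- glass_low: Lower of two stacked glass containers with white clip lids, 124 x 99 x 52 mm, origin under its middle. Bystander.
- glass_high: Upper glass container, same size, on the lower one. Bystander.
- jar: Grey ceramic jar, 84 mm across, 110 mm tall, origin under its middle. Bystander.
- mug: White mug, 80 mm across, 90 mm tall. Bystander.
- spoon: Loose aluminium spoon, 140 mm long, lying on the bar. Bystander.
Not all that is in view belongs to the job. What is shaped like the rack but green is not meant.

How it is judged:
On the way, in this order (a step that is already met when the one before it is completed fails the run):
1. the rack's tongue is fully home (within 3 mm) under the still raised clip (y of rack in the frame of station below 0.153 m and x of rack in the frame of station between -0.006 and 0.006 m and z of clip in the frame of station above 0.0095 m), for 0.1 s.
2. the clip is screwed down firmly onto the tongue, with more than 45 N (y of rack in the frame of station below 0.153 m and x of rack in the frame of station between -0.006 and 0.006 m and contact force between clip and rack above 45 N), for 0.1 s.
At the end, for the whole second after the job is handed in: The rack stands upright (within 3 degrees) and still with its tongue home (within 3 mm of the end wall, 6 mm aside), and the tightened clip presses on the tongue with more than 45 N (about 70 N once the bolt has come up firm) (all of step 2 and angle between rack's own z axis and vertical below 0.05 rad and linear speed of rack below 0.01 m/s); the robot touches nothing.
It fails at once if the bolt is overtightened (the grip forced with well over 30 N): the clip presses on the tongue with more than 170 N (contact force between clip and rack above 170 N).
It fails at once if the rack is rammed into the open clamp with more than 30 N (contact force between rack and station above 30 N and z of clip in the frame of station above 0.0095 m).
It fails at once if the rack is tipped by more than 20 degrees (angle between rack's own z axis and vertical above 0.35 rad).
It fails at once if another thing on the bar is shifted by more than 20 mm (distance of any of glass_low, glass_high, jar, mug, spoon from where it was at the start of the episode above 0.02 m).
It also fails if it takes over 72 s, if anything falls off the work surface, if the arm or the gripper's body presses on something with over 40 N, if the wrist force passes 120 N, or if a joint passes its speed limit or range.

ROBOT

A 7-joint arm with a two-finger parallel gripper is mounted at the origin on the work surface. World frame = base frame: x ahead of the robot, y to its left, z up, the work surface at z = 0. Lengths are in m, angles in rad, forces in N, time in s.
With the tool pointing down it reaches from about 0.4 to 0.85 m from the base axis. Payload 4.5 kg.
Tool frame: the origin (TCP) lies on the centre line of the jaws, within the pads' length; the fingertips stand 8 mm ahead of it and the grasp point (between the pads) lies 11 mm behind it; z points along the fingers, x is the direction in which the jaws open and shut, and the axes are right-handed (so a half turn about z gives the same grasp; the last joint's range is limited). The gripper opens to 88 mm and grips with 3 to 60 N. Pads are 18 mm wide; open, the fingers measure 123 mm over their backs; the gripper's body (75 mm by 187 mm) begins 45 mm behind the grasp point.
Start: joints at [0.034, 0.689, -0.195, 1.565, 0.157, 0.902, -0.215], TCP at [0.625, 0, 0.247] pointing down, gripper open.
Joint ranges: [-3.01, 3.01], [-0.46, 2.08], [-1.47, 1.51], [0.13, 2.56], [-1, 4.14], [0.04, 2.09], [-2.66, 2.66]. Speed limits (rad/s): [2.57, 2.57, 3.14, 3.14, 3.14, 3.14, 3.14].

INTERFACE

Orientations are given as a unit quaternion [x, y, z, w].
In Python, from plant import r gives the robot as it stands.
- The arm moves only by the shell command python3 -m pendant 'ROWS' [FORCE]. ROWS is JSON, a list of rows, each a list of 3 entries, a list of its own where there are three numbers: the turn, a rotation vector about the tool's x, y, z in rad, then the shift along the tool's x, y, z in m, then the opening, from 0 (shut) to 1 (fully open). In form: [[[wx, wy, wz], [tx, ty, tz], claw], ...]. A call has 1 to 10 rows; each row is the pose to reach, as a shift and turn from the pose commanded when the call began, along the tool's axes at that moment; what a row does not reach only later rows make up. A row lasts 1/10 s, in which the tool goes at most 50 mm and 8.59 degrees, less where a joint would pass 70% of its speed; a pose out of reach is approached as far as the arm can. A call with a gripper value outside its range is refused whole. The fingers move at their own pace and stop on an object; FORCE is the grip in N (left out, the last holds). Time passes only in rows, so rows that repeat a pose let the fingers close. It gives the time, the measured TCP pose, the force and the opening at its end, in the units of the state.
- r.get_state(): the state, without advancing time (a new reading comes with each control period).
- r.snapshot(name): name is "scene" or "side" or "wrist"; returns a dict with "image" (420x560x3 uint8, red, green, blue), "mtx" (3x3 intrinsics, pixels), "R" (3x3) and "t" (3): a world point X has camera coordinates R X + t; the wrist camera has in their place "T_tool_cam" (4x4, takes a point from camera to tool coordinates, whose origin is the TCP and whose axes are the tool frame's). Camera axes: x right, y down, z forward; pixel columns grow to the right and rows downward; lengths in m; the calibration is good to about 2 mm. The wrist camera is an equidistant fisheye: a pixel r from the principal point sees the ray r / f radians off the axis. A picture is of the moment at which its call begins: read the wrist's pose just before it. There is no depth.
- r.finish_job(): hands the job in, once; it reports no verdict.
The state is a dict: "clock": time; "q": joint angles; "qd": joint speeds; "joint_torque": joint torques, N m; "tool_pos": TCP position; "eef_rot": TCP orientation; "contact_force": force on the tool from outside, world axes, zero at the start; "moment": the same for the moment, N m; "opening": opening from 0.0 (shut) to 1.0 (fully open).
Only numpy, scipy, OpenCV 4.12 (cv2) and the standard library are available. Lean on these libraries where they do the work, as an engineer would, in place of code of your own. Each camera call takes 0.05 s, during which the arm holds its last target. There are 200 camera calls.

## Working session

There is one attempt and no reset: what is moved stays moved. The work goes in short steps, Python scripts to look and compute and a shell command to move; the robot and the scene stay as the last step left them, time stands still between calls to the robot, and variables do not carry over. Pictures are saved under pics/ and viewed, about 8 in all and at most 12, crops included, and the job is handed in when it is done.

```bash
ls; mkdir -p pics; python3 - <<'E'
from plant import r
import cv2,numpy as np,pickle
s=r.get_state();print(s)
d={}
for n in("scene","side","wrist"):
    o=r.snapshot(n);d[n]=o
    cv2.imwrite(f"pics/{n}0.png",o["image"][:,:,::-1])
    print(n,{k:np.round(v,4).tolist() for k,v in o.items() if k!="image"})
pickle.dump((s,d),open("d0.pkl","wb"))
E
```

```text
pics
{'clock': 0.0, 'q': array([ 0.03378553,  0.68997341, -0.19445727,  1.5663721 ,  0.15727388,
        0.90246953, -0.21513004]), 'qd': array([ 1.96362403e-03,  8.63441047e-04,  6.05705939e-05, -9.87404161e-04,
        4.04306979e-04, -8.07584870e-04, -5.47382252e-04]), 'joint_torque': array([ 3.38560185e-04, -5.27571630e+01, -1.26686912e+00, -1.53434461e+01,
       -5.26333472e-02,  6.56995355e-03,  1.65937727e-04]), 'tool_pos': array([ 6.24374548e-01, -6.33924608e-05,  2.45907685e-01]), 'eef_rot': array([ 9.99999578e-01,  6.15145048e-06, -9.15808358e-04,  7.36990231e-05]), 'contact_force': array([0.70187071, 0.11238474, 0.33797408]), 'moment': array([-0.01653947, -0.0045589 , -0.02329448]), 'opening': 1.000083732044069}
scene {'mtx': [[541.9287, 0.0, 278.904], [0.0, 541.9287, 207.5131], [0.0, 0.0, 1.0]], 'R': [[0.968, -0.2505, -0.0142], [-0.1776, -0.6441, -0.744], [0.1772, 0.7227, -0.668]], 't': [-0.5459, 0.1684, 1.4779]}
side {'mtx': [[433.0672, 0.0, 285.3165], [0.0, 433.0672, 217.895], [0.0, 0.0, 1.0]], 'R': [[-0.9775, -0.2108, -0.0088], [-0.1489, 0.7188, -0.6791], [0.1495, -0.6625, -0.734]], 't': [0.5711, 0.1492, 0.9555]}
wrist {'mtx': [[325.1923, 0.0, 276.7869], [0.0, 325.1923, 209.957], [0.0, 0.0, 1.0]], 'T_tool_cam': [[1.0, 0.0005, 0.0012, -0.0004], [-0.0008, 0.9584, 0.2853, -0.0743], [-0.0011, -0.2853, 0.9584, -0.1381], [0.0, 0.0, 0.0, 1.0]]}
```

View pics/scene0.png

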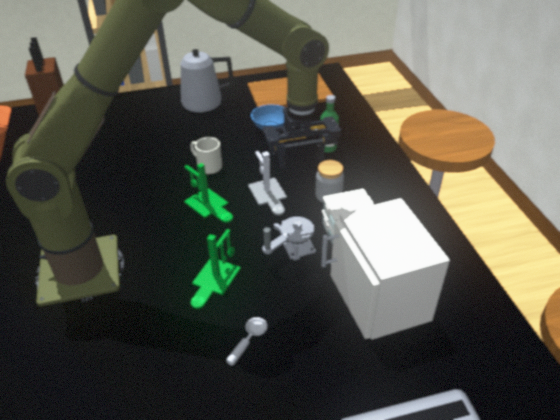

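View pics/side0.png

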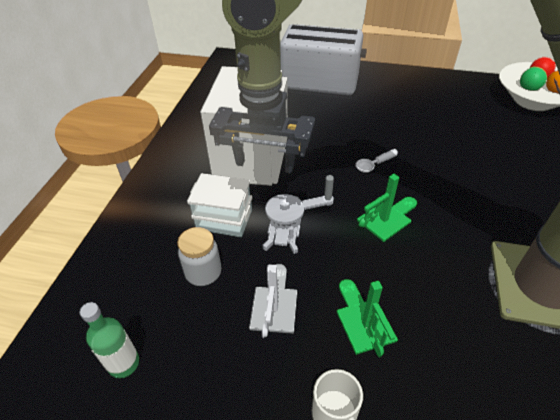

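View pics/wrist0.png

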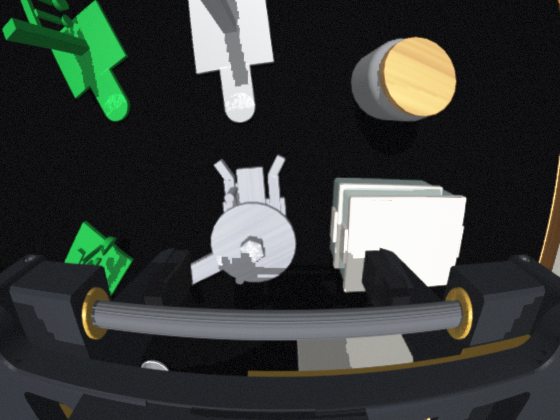

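Candidates for the rack are the light grey one at scene (266,188), side (273,305) and wrist (235,50), and the green ones at scene (208,195) and (215,270). The grey one is in line with the clamp slot and fits the description. The clamp is at scene (295,235) and wrist (252,243), and its grip is at scene (267,240) and side (329,188). Next is one close composite crop.

```bash
cat > h.py <<'E'
import numpy as np,cv2,pickle
from scipy.spatial.transform import Rotation as Ro
def ray(o,s,uv):
    K=o["mtx"];u,v=uv
    p=np.array([(u-K[0,2])/K[0,0],(v-K[1,2])/K[1,1]])
    if "T_tool_cam" in o:
        th=np.linalg.norm(p);d=np.r_[p/th*np.sin(th),np.cos(th)]
        T=o["T_tool_cam"];A=Ro.from_quat(s["eef_rot"]).as_matrix()
        return A@T[:3,3]+s["tool_pos"],A@T[:3,:3]@d
    return -o["R"].T@o["t"],o["R"].T@np.r_[p,1]
def plane(o,s,uv,z):
    c,d=ray(o,s,uv);return c+d*(z-c[2])/d[2]
def tri(*rs):
    A=0;b=0
    for c,d in rs:
        d=d/np.linalg.norm(d);P=np.eye(3)-np.outer(d,d);A=A+P;b=b+P@c
    X=np.linalg.solve(A,b);return X,[np.linalg.norm((np.eye(3)-np.outer(d,d)/(d@d))@(X-c)) for c,d in rs]
def proj(o,s,X):
    K=o["mtx"]
    if "T_tool_cam" in o:
        A=Ro.from_quat(s["eef_rot"]).as_matrix();T=o["T_tool_cam"]
        c=T[:3,:3].T@(A.T@(np.asarray(X)-s["tool_pos"])-T[:3,3]);n=np.hypot(c[0],c[1]);th=np.arctan2(n,c[2])
        return K[0,0]*c[0]/n*th+K[0,2],K[1,1]*c[1]/n*th+K[1,2]
    c=o["R"]@X+o["t"];c=K@c;return c[0]/c[2],c[1]/c[2]
def crop(im,x0,x1,y0,y1,k):
    return cv2.resize(im[y0:y1,x0:x1],None,fx=k,fy=k,interpolation=cv2.INTER_CUBIC)
E
python3 - <<'E'
from h import *
s,d=pickle.load(open("d0.pkl","rb"))
a=crop(d["wrist"]["image"],160,310,0,290,2)
b=crop(d["side"]["image"],240,350,170,345,3)[:525]
c=crop(d["scene"]["image"],240,320,140,265,2)
H=np.zeros((580,800,3),np.uint8)
for im,x in((a,0),(b,300),(c,635)): H[:im.shape[0],x:x+im.shape[1]]=im
cv2.imwrite("pics/c1.png",H[:,:,::-1])
E
```

```text
(no output)
```

View pics/c1.png

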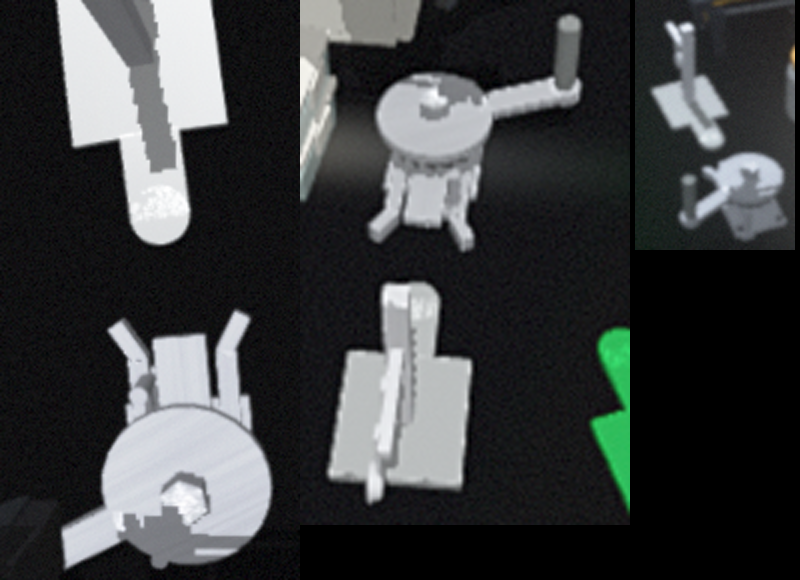

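The crop shows a light grey rack with its tongue pointing at the clamp slot, so the choice is confirmed. Now I'll work out the poses.

```bash
python3 - <<'E'
from h import *
s,d=pickle.load(open("d0.pkl","rb"));w,sd,sc=d["wrist"],d["side"],d["scene"]
P=lambda u,v,z:plane(w,s,(160+u/2,v/2),z)
f=lambda x:np.round(np.asarray(x)*1000,1)
ax1=P(187,484,.062);ax2=P(184,500,.08);print("axis",f(ax1),f(ax2))
L,R=P(115,324,.014),P(241,314,.014);c1,c2=P(153,340,.021),P(205,335,.021)
print("tips",f(L),f(R),"clip",f(c1),f(c2))
m=(L+R)/2-ax1;e=R-L
print("clamp yaw est",-np.arctan2(m[0],m[1]),np.arctan2(e[1],e[0]),np.arctan2(*(c2-c1)[[1,0]]),"rail dist",np.hypot(*m[:2]))
n=P(160,245,.006);a=P(73,147,.008);b=P(228,123,.008);tl,tr=P(120,135,.008),P(179,131,.008)
print("nose",f(n),"plate",f(a),f(b),np.linalg.norm(b-a))
e=b-a;y=np.arctan2(e[1],e[0]);mid=(a+b)/2
g=n-mid;print("rack yaw",y,np.arctan2(g[0],-g[1]))
# nose at y=-115
print("origin from nose",f(n[:2]+.115*np.array([-np.sin(y),np.cos(y)])), "from plate(+50)",f(mid[:2]+.05*np.array([-np.sin(y),np.cos(y)])))
cs=lambda u,v:(240+(u-300)/3,170+v/3); cc=lambda u,v:(240+(u-635)/2,140+v/2)
X,er=tri(ray(sd,s,cs(397,290)),ray(sc,s,cc(687,27)));print("post top",f(X),f(er))
X,er=tri(ray(sd,s,cs(568,18)),ray(sc,s,cc(688,178)));print("grip top",f(X),f(er))
X,er=tri(ray(sd,s,cs(434,97)),ray(sc,s,cc(750,170)));print("hex top",f(X),f(er))
# side plate corners
for q in((330,478),(460,488),(470,358),(347,350)):print("plate side",f(plane(sd,s,cs(*q),.008)))
for q in((652,92),(688,127),(728,111),(709,147)):print("plate scene",f(plane(sc,s,cc(*q),.008)))
E
```

```text
axis [599.1 -57.4  62. ] [598.8 -58.9  80. ]
tips [555.3  21.9  14. ] [628.2  27.1  14. ] clip [578.3  13.4  21. ] [607.8  16.1  21. ]
clamp yaw est 0.0899151216321327 0.0718012475844137 0.09063644069638169 rail dist 0.0823055406577792
nose [581.5  66.9   6. ] plate [531.1 126.6   8. ] [620.7 137.6   8. ] 0.09023629341045838
rack yaw 0.1225484219905974 0.08506905350651339
origin from nose [567.4 181. ] from plate(+50) [569.8 181.7]
post top [571.1 178.8 149.9] [1.8 1.8]
grip top [ 503.  -115.1  131.5] [0.1 0.1]
hex top [600.1 -65.   74.4] [0.9 0.9]
plate side [605.8 240.8   8. ]
plate side [518.1 229.9   8. ]
plate side [531.5 127.    8. ]
plate side [620.9 138.7   8. ]
plate scene [520.  214.8   8. ]
plate scene [555.5 118.1   8. ]
plate scene [624.2 138.    8. ]
plate scene [575.2  65.8   8. ]
```

```bash
python3 -m pendant '[[[0,0,-0.12],[-0.055,-0.18,0.045],0.6],[[0,0,-0.12],[-0.055,-0.18,0.045],0.6],[[0,0,-0.12],[-0.055,-0.18,0.045],0.6],[[0,0,-0.12],[-0.055,-0.18,0.045],0.6],[[0,0,-0.12],[-0.055,-0.18,0.045],0.6],[[0,0,-0.12],[-0.055,-0.18,0.045],0.6],[[0,0,-0.12],[-0.055,-0.18,0.045],0.6],[[0,0,-0.12],[-0.055,-0.18,0.045],0.6]]' 15; python3 - <<'E'
from h import *
from plant import r
s=r.get_state();d={n:r.snapshot(n) for n in("scene","side","wrist")}
pickle.dump((s,d),open("d1.pkl","wb"))
print(s["tool_pos"],s["contact_force"])
H=np.zeros((600,800,3),np.uint8)
a=cv2.resize(d["wrist"]["image"],(533,400));H[:400,:533]=a
H[:375,540:800]=crop(d["side"]["image"],210,340,190,377,2)[:375,:260]
cv2.imwrite("pics/c2.png",H[:400,:,::-1])
E
```

```text
clock: 0.95
tool_pos: [0.5709, 0.1779, 0.2019]
eef_rot: [0.998, 0.058, 0.0, 0.001]
contact_force: [-0.6, -0.8, 0.5]
opening: 0.598
[0.57086448 0.17791249 0.20191437] [-0.57812752 -0.78227737  0.47577717]Traceback (most recent call last):
  File "<stdin>", line 8, in <module>
ValueError: could not broadcast input array from shape (374,260,3) into shape (375,260,3)
```

```bash
python3 - <<'E'
from h import *
s,d=pickle.load(open("d1.pkl","rb"))
H=np.zeros((400,800,3),np.uint8)
H[:400,:533]=cv2.resize(d["wrist"]["image"],(533,400))
H[:374,540:800]=crop(d["side"]["image"],210,340,190,377,2)
cv2.imwrite("pics/c2.png",H[:,:,::-1])
E
```

```text
(no output)
```

View pics/c2.png

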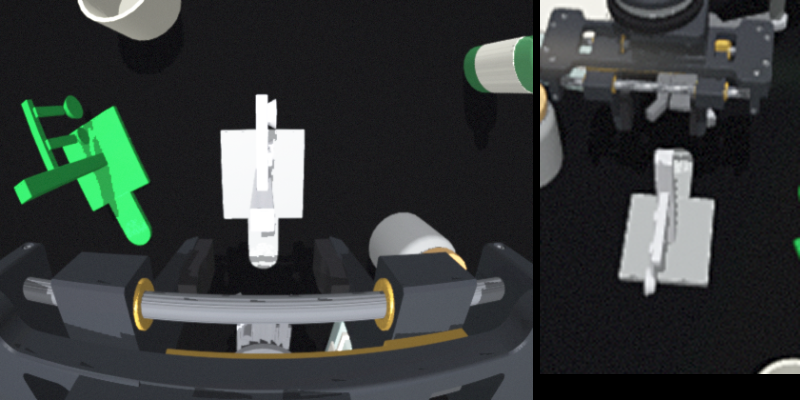

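```bash
python3 - <<'E'
from h import *
s,d=pickle.load(open("d1.pkl","rb"));w=d["wrist"]
k=420/400.
q=lambda u,v:(u*560/533,v*k)
for X in((.570,.180,.150),(.570,.180,0.0),(.570,.180,.102)):
    u,v=proj(w,s,X);print("proj in crop",u*533/560,v/k)
for uv in((221,130),(304,130),(221,218),(304,218)):print(np.round(plane(w,s,q(*uv),.008)*1e3,1))
print("nose",np.round(plane(w,s,q(263,267),.006)*1e3,1))
s0,d0=pickle.load(open("d0.pkl","rb"));print("jar",plane(d0["wrist"],s0,(419,77),.11))
im=d["wrist"]["image"][190:285,230:320];cv2.imwrite("pics/c3.png",cv2.resize(im,None,fx=6,fy=6,interpolation=cv2.INTER_CUBIC)[:,:,::-1])
E
```

```text
proj in crop 262.58497953520197 222.65450004480908
proj in crop 262.71463684137643 174.88167016858557
proj in crop 262.6412201097515 201.3568627395025
[519.6 225.7   8. ]
[607.9 236.1   8. ]
[528.1 126.2   8. ]
[622.7 137.3   8. ]
nose [583.6  67.6   6. ]
jar [0.74899461 0.11475991 0.11      ]
```

View pics/c3.png

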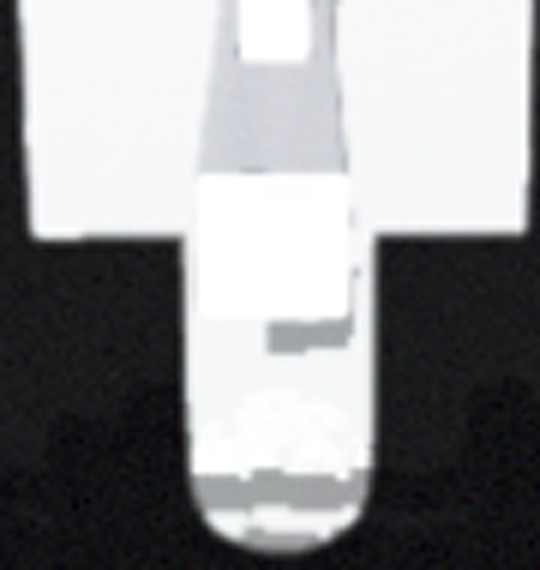

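The post top is centred at crop (274,245), which puts it at about (0.570, 0.182). I'll shift 4 mm, go down and grip.

```bash
python3 -m pendant '[[[0,0,0],[0,-0.004,0.04],0.6],[[0,0,0],[0,-0.004,0.086],0.6],[[0,0,0],[0,-0.004,0.086],0.6],[[0,0,0],[0,-0.004,0.086],0.4],[[0,0,0],[0,-0.004,0.086],0.1],[[0,0,0],[0,-0.004,0.086],0.1],[[0,0,0],[0,-0.004,0.086],0.1],[[0,0,0],[0,-0.004,0.086],0.1],[[0,0,0],[0,-0.004,0.086],0.1]]' 15
```

```text
clock: 2.0
tool_pos: [0.5696, 0.184, 0.1166]
eef_rot: [0.998, 0.06, 0.0, -0.0]
contact_force: [-1.6, -0.8, 5.8]
opening: 0.18
```

```bash
python3 -m pendant '[[[0,0,0.005],[0.001,0.004,-0.001],0.1],[[0,0,0.01],[0.002,0.01,-0.001],0.1],[[0,0,0.015],[0.003,0.016,-0.001],0.1],[[0,0,0.02],[0.004,0.022,-0.001],0.1],[[0,0,0.025],[0.005,0.029,-0.001],0.1],[[0,0,0.03],[0.006,0.036,-0.001],0.1],[[0,0,0.035],[0.007,0.043,-0.001],0.1],[[0,0,0.035],[0.007,0.043,-0.001],0.1],[[0,0,0.035],[0.007,0.043,-0.001],0.1]]' 15; python3 - <<'E'
from h import *
from plant import r
s=r.get_state();d={n:r.snapshot(n) for n in("scene","side","wrist")}
pickle.dump((s,d),open("d2.pkl","wb"))
print(s["tool_pos"],s["contact_force"])
H=np.zeros((420,800,3),np.uint8)
H[:396,:400]=crop(d["wrist"]["image"],180,380,210,408,2)
H[:420,405:795]=crop(d["side"]["image"],225,355,180,320,3)
cv2.imwrite("pics/c4.png",H[:,:,::-1])
E
```

```text
clock: 2.9
tool_pos: [0.5821, 0.1401, 0.1168]
eef_rot: [0.999, 0.042, 0.0, 0.001]
contact_force: [0.1, -2.7, -0.4]
opening: 0.178
[0.58207826 0.1401312  0.1167948 ] [ 0.12105511 -2.69829603 -0.4225162 ]
```

View pics/c4.png

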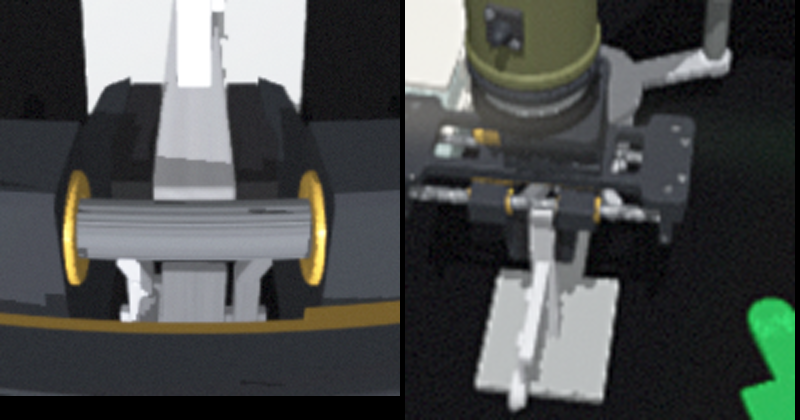

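The clip (163–226), the rails (centre 195) and the post (194) line up in the wrist view, with their edges parallel. I'll slide it in.

```bash
python3 -m pendant '[[[0,0,0],[0,0.005,0],0.1],[[0,0,0],[0,0.01,0],0.1],[[0,0,0],[0,0.015,0],0.1],[[0,0,0],[0,0.02,0],0.1],[[0,0,0],[0,0.025,0],0.1],[[0,0,0],[0,0.03,0],0.1],[[0,0,0],[0,0.034,0],0.1],[[0,0,0],[0,0.038,0],0.1],[[0,0,0],[0,0.04,0],0.1],[[0,0,0],[0,0.04,0],0.1]]' 15;python3 -m pendant '[[[0,0,0],[0,0.001,0],0.1],[[0,0,0],[0,0.002,0],0.1],[[0,0,0],[0,0.003,0],0.1],[[0,0,0],[0,0.004,0],0.1]]'; python3 -m pendant '[[[0,0,0],[0,0.001,0],0.1],[[0,0,0],[0,0.002,0],0.1],[[0,0,0],[0,0.003,0],0.1]]'
```

```text
clock: 4.05
tool_pos: [0.585, 0.1014, 0.1167]
eef_rot: [0.999, 0.042, -0.0, 0.0]
contact_force: [-0.8, -0.9, -1.3]
opening: 0.177
clock: 4.45
tool_pos: [0.5854, 0.0985, 0.1167]
eef_rot: [0.999, 0.043, 0.0, -0.0]
contact_force: [0.1, 2.1, -1.6]
opening: 0.182
clock: 4.75
tool_pos: [0.5856, 0.0952, 0.1167]
eef_rot: [0.999, 0.042, 0.0, 0.0]
contact_force: [-0.4, 0.5, -2.8]
opening: 0.178
```

```bash
for i in 1 2 3; do python3 -m pendant '[[[0,0,0],[0,0.001,0],0.1],[[0,0,0],[0,0.002,0],0.1]]' | egrep 'pos|force'; done
```

```text
tool_pos: [0.5858, 0.0932, 0.1167]
contact_force: [-0.2, 1.4, -1.5]
tool_pos: [0.586, 0.0912, 0.1167]
contact_force: [-1.5, 1.7, -1.3]
tool_pos: [0.5863, 0.0905, 0.117]
contact_force: [0.2, 5.0, -0.6]
```

```bash
for i in 1 2; do python3 -m pendant '[[[0,0,0],[0,0.001,0],0.1],[[0,0,0],[0,0.001,0],0.1]]' | egrep 'pos|force'; done
```

```text
tool_pos: [0.5864, 0.0903, 0.1172]
contact_force: [-2.0, 4.4, 1.2]
tool_pos: [0.5865, 0.09, 0.1174]
contact_force: [-0.4, 6.0, 2.3]
```

```bash
python3 -m pendant '[[[0,0,0],[0,-0.002,0],0.1],[[0,0,0],[0,-0.002,0],0.6],[[0,0,0],[0,-0.002,0],0.6],[[0,0,0],[0,-0.002,0],0.6],[[0,0,0],[0,-0.002,-0.04],0.6],[[0,0,0],[0,-0.002,-0.09],0.6],[[0,0,0],[-0.05,-0.002,-0.14],0.6],[[0,0,0],[-0.08,-0.002,-0.15],0.6],[[0,0,0],[-0.08,-0.002,-0.15],0.6]]'; python3 - <<'E'
from h import *
from plant import r
s=r.get_state();d={n:r.snapshot(n) for n in("scene","side","wrist")}
pickle.dump((s,d),open("d3.pkl","wb"))
print(s["tool_pos"],s["contact_force"])
H=np.zeros((600,800,3),np.uint8)
H[:420,:560]=d["wrist"]["image"]
c=crop(d["side"]["image"],240,350,165,300,2);H[:270,565:785]=c
c=crop(d["scene"]["image"],240,340,155,265,3);H[270:600,500:800]=c
cv2.imwrite("pics/c5.png",H[:,:,::-1])
E
```

```text
clock: 6.65
tool_pos: [0.5024, 0.0814, 0.2695]
eef_rot: [0.999, 0.043, -0.0, 0.001]
contact_force: [0.6, -0.0, 0.4]
opening: 0.598
[0.50244846 0.08136435 0.26953537] [ 0.6257632  -0.0183619   0.35408436]
```

View pics/c5.png

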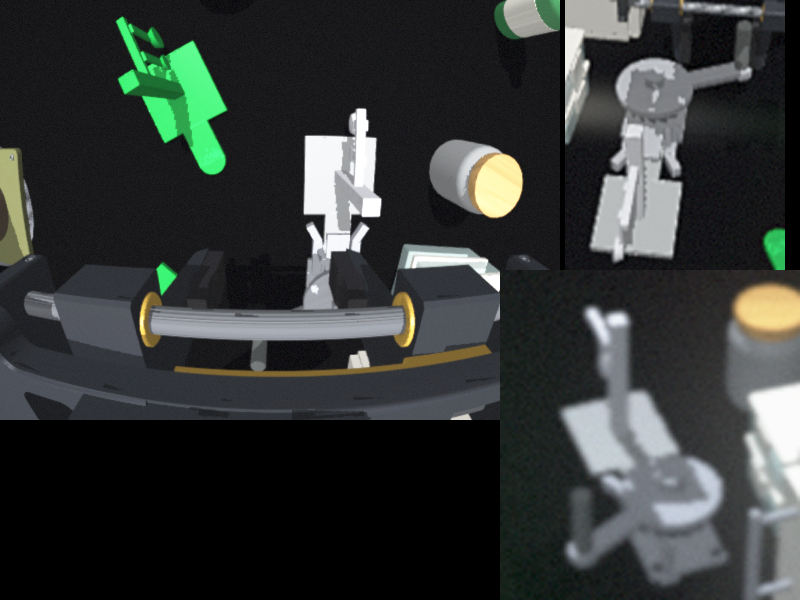

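```bash
python3 - <<'E'
from h import *
s0,d0=pickle.load(open("d0.pkl","rb"));s,d=pickle.load(open("d3.pkl","rb"));f=lambda x:np.round(np.asarray(x)*1000,1)
w=d["wrist"]
for uv in((304,136),(376,139),(304,213)):print("plate",f(plane(w,s,uv,.008)))
print("post top",f(plane(w,s,(371,206),.150)))
A=np.array([.599,-.058]);c,n=np.cos(.085),np.sin(.085)
for p in((0,.15),(-.045,.1),(-.045,.2),(.045,.2)):print("expected home",p,f(A+[c*p[0]-n*p[1],n*p[0]+c*p[1]]))
X,er=tri(ray(d["side"],s,(330,177)),ray(d["scene"],s,(266.7,228.3)));print("grip top",f(X),f(er))
for uv in((372,340),(437,318),(330,262)):print("cab scene z0",f(plane(d0["scene"],s0,uv,0)))
for uv in((345,243),(375,262),(443,262),(404,202)):print("cab scene top",f(plane(d0["scene"],s0,uv,.22)))
for uv in((283,187),(212,178)):print("cab side z0",f(plane(d0["side"],s0,uv,0)))
for uv in((393,178),(357,285)):print("green post side",f(plane(d0["side"],s0,uv,.15)))
im=np.hstack([crop(d0["scene"]["image"],300,450,180,345,2.4),crop(d0["side"]["image"],190,340,55,220,2.4)])
cv2.imwrite("pics/c6.png",im[:,:,::-1])
E
```

```text
plate [531.4 133.4   8. ]
plate [622.9 140.1   8. ]
plate [541.7  35.4   8. ]
post top [581.9  89.1 150. ]
expected home (0, 0.15) [586.3  91.5]
expected home (-0.045, 0.1) [545.7  37.8]
expected home (-0.045, 0.2) [537.2 137.5]
expected home (0.045, 0.2) [626.9 145.1]
grip top [ 502.5 -112.7  131.3] [1.7 1.7]
cab scene z0 [ 685.4 -419.5    0. ]
cab scene z0 [ 864.2 -401.3    0. ]
cab scene z0 [ 668.5 -154.6    0. ]
cab scene top [ 645.8 -295.9  220. ]
cab scene top [ 689.4 -368.1  220. ]
cab scene top [ 832.3 -407.   220. ]
cab scene top [ 833.  -201.3  220. ]
cab side z0 [ 632.5 -193.5    0. ]
cab side z0 [ 833.9 -189.3    0. ]
green post side [ 359.7 -116.4  150. ]
green post side [410.  187.8 150. ]
```

View pics/c6.png

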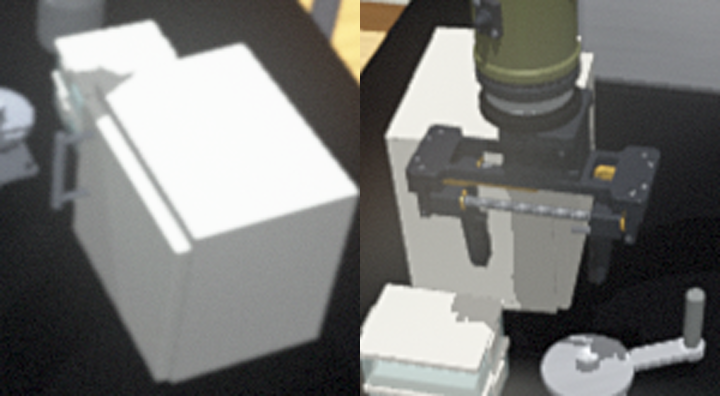

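The cabinet and its door handle lie at x ≥ 0.60, y ≤ -0.19, so I'll limit the back swing. Next I go above the grip with the jaws tangential.

```bash
python3 -m pendant '[[[0,0,0.15],[-0.004,0.045,0],0.5],[[0,0,0.3],[-0.008,0.09,0],0.5],[[0,0,0.45],[-0.012,0.135,0.02],0.5],[[0,0,0.6],[-0.016,0.18,0.05],0.5],[[0,0,0.75],[-0.016,0.195,0.09],0.5],[[0,0,0.9],[-0.016,0.195,0.09],0.5],[[0,0,1.05],[-0.016,0.195,0.09],0.5],[[0,0,1.12],[-0.016,0.195,0.09],0.5],[[0,0,1.12],[-0.016,0.195,0.09],0.5],[[0,0,1.12],[-0.016,0.195,0.09],0.5]]' 20; python3 - <<'E'
from h import *
from plant import r
s=r.get_state();d={n:r.snapshot(n) for n in("scene","side","wrist")}
pickle.dump((s,d),open("d4.pkl","wb"))
print(s["tool_pos"],s["q"],Ro.from_quat(s["eef_rot"]).as_matrix()[:,0])
print([np.round(proj(d["side"],s,p)) for p in([.503,-.114,.13],s["tool_pos"])],[np.round(proj(d["scene"],s,p)) for p in([.503,-.114,.13],s["tool_pos"])])
H=np.zeros((600,800,3),np.uint8)
H[:400,:400]=crop(d["wrist"]["image"],180,380,220,420,2)
H[:400,405:795]=crop(d["side"]["image"],250,380,110,244,3)[:400]
H[400:600,:]=crop(d["scene"]["image"],150,350,200,250,4)
cv2.imwrite("pics/c7.png",H[:,:,::-1])
E
```

```text
clock: 7.8
tool_pos: [0.5076, -0.1134, 0.1758]
eef_rot: [0.87, -0.494, -0.0, 0.0]
contact_force: [-0.6, -0.1, 0.1]
opening: 0.503
[ 0.50755484 -0.11337851  0.17581177] [ 0.08423482  0.66224761  0.07573273  1.95890785 -0.09199776  0.52432375
 -0.80934845] [ 5.12179311e-01 -8.58878544e-01 -2.89229366e-06]
[array([329., 177.]), array([328., 162.])] [array([266., 229.]), array([268., 216.])]
```

View pics/c7.png

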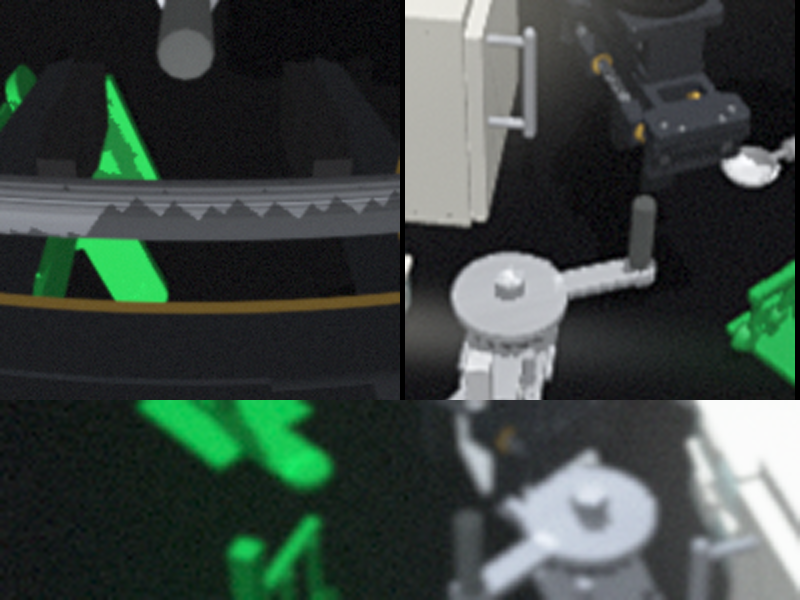

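```bash
python3 - <<'E'
from h import *
s,d=pickle.load(open("d4.pkl","rb"))
X=plane(d["wrist"],s,(180+187/2,220+55/2),.130);R=Ro.from_quat(s["eef_rot"]).as_matrix()
print(X,"tool frame",R.T@(X-s["tool_pos"]))
for X in([.503,-.114,.13],):print(R.T@(np.array(X)-s["tool_pos"]))
E
```

```text
[ 0.50186317 -0.11367017  0.13      ] tool frame [-0.00266452  0.00499901  0.04581603]
[-0.00179897  0.00419154  0.04581534]
```

```bash
python3 -m pendant '[[[0,0,0],[-0.002,0.004,0.0],0.5],[[0,0,0],[-0.002,0.004,0.04],0.5],[[0,0,0],[-0.002,0.004,0.07],0.5],[[0,0,0],[-0.002,0.004,0.07],0.3],[[0,0,0],[-0.002,0.004,0.07],0.15],[[0,0,0],[-0.002,0.004,0.07],0.15],[[0,0,0],[-0.002,0.004,0.07],0.15],[[0,0,0],[-0.002,0.004,0.07],0.15]]' 20; python3 - <<'E'
from h import *
from plant import r
s=r.get_state();p=s["tool_pos"]-[.599,-.058,0];print(p,np.hypot(p[0],p[1]),np.arctan2(-p[1],-p[0]))
E
```

```text
clock: 8.75
tool_pos: [0.5034, -0.1137, 0.1081]
eef_rot: [0.869, -0.495, 0.001, -0.0]
contact_force: [0.1, 0.4, 6.6]
opening: 0.193
[-0.09560797 -0.05569246  0.10813171] 0.11064598436224561 0.5274588527588407
```

```bash
cat > st.py <<'E'
from h import *
from plant import r
s=r.get_state();p=s["tool_pos"]-[.599,-.058,0];R=Ro.from_quat(s["eef_rot"]).as_matrix();F=R.T@s["contact_force"]
a=np.arctan2(-p[1],-p[0])
t=np.array([-np.sin(a),np.cos(a),0]) # cw direction
print("t %.2f R %.4f lever_clamp_yaw %.3f tool_lever %.3f F_cw_resist %.1f F %s op %.3f q7 %.2f"%(s["clock"],np.hypot(p[0],p[1]),a-.085,np.arctan2(R[1,0],R[0,0])+np.pi/2,-t@s["contact_force"],np.round(s["contact_force"],1),s["opening"],s["q"][6]))
E
python3 -m pendant '[[[0,0,0.1],[-0.011,-0.0005,0],0.15],[[0,0,0.2],[-0.0219,-0.0022,0],0.15],[[0,0,0.3],[-0.0325,-0.0049,0],0.15],[[0,0,0.4],[-0.0428,-0.0087,0],0.15]]' >/dev/null; python3 st.py
python3 -m pendant '[[[0,0,0.1],[-0.011,-0.0005,0],0.15],[[0,0,0.2],[-0.0219,-0.0022,0],0.15]]' >/dev/null; python3 st.py
```

```text
t 9.15 R 0.1096 lever_clamp_yaw 0.055 tool_lever 0.131 F_cw_resist 2.9 F [ 2.  -2.6  5. ] op 0.196 q7 -1.08
t 9.35 R 0.1090 lever_clamp_yaw -0.145 tool_lever -0.069 F_cw_resist 3.3 F [ 3.1 -3.5  3. ] op 0.196 q7 -1.22
```

```bash
python3 -m pendant '[[[0,0,0.1],[-0.011,-0.0005,0],0.15],[[0,0,0.2],[-0.0219,-0.0022,0],0.15],[[0,0,0.3],[-0.0325,-0.0049,0],0.15]]' >/dev/null; python3 st.py
python3 -m pendant '[[[0,0,0.1],[-0.011,-0.0005,0],0.15],[[0,0,0.2],[-0.0219,-0.0022,0],0.15],[[0,0,0.2],[-0.0219,-0.0022,0],0.15]]' >/dev/null; python3 st.py
```

```text
t 9.65 R 0.1081 lever_clamp_yaw -0.445 tool_lever -0.370 F_cw_resist 2.6 F [ 4.  -4.3  0.1] op 0.193 q7 -1.44
t 9.95 R 0.1074 lever_clamp_yaw -0.662 tool_lever -0.566 F_cw_resist 0.7 F [ 4.5 -3.8  2.3] op 0.198 q7 -1.59
```

```bash
python3 -m pendant '[[[0,0,-0.12],[0.0132,-0.0008,0],0.15],[[0,0,-0.24],[0.0261,-0.0032,0],0.15],[[0,0,-0.36],[0.0388,-0.0071,0],0.15],[[0,0,-0.48],[0.0508,-0.0124,0],0.15],[[0,0,-0.6],[0.0621,-0.0192,0],0.15],[[0,0,-0.72],[0.0725,-0.0273,0],0.15],[[0,0,-0.84],[0.0819,-0.0366,0],0.15],[[0,0,-0.96],[0.0901,-0.0469,0],0.15],[[0,0,-1.08],[0.097,-0.0582,0],0.15],[[0,0,-1.2],[0.1025,-0.0701,0],0.15]]' >/dev/null; python3 st.py
python3 -m pendant '[[[0,0,0.1],[-0.011,-0.0005,0],0.15],[[0,0,0.2],[-0.0219,-0.0022,0],0.15],[[0,0,0.3],[-0.0325,-0.0049,0],0.15],[[0,0,0.4],[-0.0428,-0.0087,0],0.15]]' >/dev/null; python3 st.py
python3 -m pendant '[[[0,0,0.1],[-0.011,-0.0005,0],0.15],[[0,0,0.2],[-0.0219,-0.0022,0],0.15]]' >/dev/null; python3 st.py
```

```text
t 10.95 R 0.1109 lever_clamp_yaw 0.543 tool_lever 0.641 F_cw_resist -1.5 F [-1.   1.1  6.3] op 0.195 q7 -0.73
t 11.35 R 0.1101 lever_clamp_yaw 0.157 tool_lever 0.230 F_cw_resist 2.9 F [ 1.2 -2.7  4.1] op 0.193 q7 -1.01
t 11.55 R 0.1096 lever_clamp_yaw -0.043 tool_lever 0.030 F_cw_resist 4.9 F [ 1.5 -4.8  3.2] op 0.201 q7 -1.15
```

```bash
for i in 1 2 3 4 5 6; do python3 -m pendant '[[[0,0,0.05],[-0.0055,-0.0001,0],0.15],[[0,0,0.1],[-0.011,-0.0005,0],0.15]]' >/dev/null; python3 st.py; done
```

```text
t 11.75 R 0.1093 lever_clamp_yaw -0.141 tool_lever -0.068 F_cw_resist 3.7 F [ 2.2 -3.8  3.3] op 0.197 q7 -1.21
t 11.95 R 0.1090 lever_clamp_yaw -0.236 tool_lever -0.168 F_cw_resist 5.8 F [ 2.9 -6.3  3.1] op 0.196 q7 -1.29
t 12.15 R 0.1087 lever_clamp_yaw -0.327 tool_lever -0.269 F_cw_resist 8.6 F [ 1.5 -9.3  2.7] op 0.197 q7 -1.36
t 12.35 R 0.1084 lever_clamp_yaw -0.414 tool_lever -0.370 F_cw_resist 11.1 F [  0.8 -12.    3.1] op 0.198 q7 -1.43
t 12.55 R 0.1079 lever_clamp_yaw -0.495 tool_lever -0.472 F_cw_resist 15.5 F [ -0.7 -16.7   2. ] op 0.193 q7 -1.51
t 12.75 R 0.1075 lever_clamp_yaw -0.573 tool_lever -0.574 F_cw_resist 20.6 F [ -5.1 -20.6   3.7] op 0.198 q7 -1.59
```

Resistance has risen steadily to 20 N, so the bolt feels firm. I'll swing back and feel it once more.

```bash
python3 -m pendant '[[[0,0,-0.12],[0.0132,-0.0008,0],0.15],[[0,0,-0.24],[0.0261,-0.0032,0],0.15],[[0,0,-0.36],[0.0388,-0.0071,0],0.15],[[0,0,-0.48],[0.0508,-0.0124,0],0.15],[[0,0,-0.6],[0.0621,-0.0192,0],0.15],[[0,0,-0.72],[0.0725,-0.0273,0],0.15],[[0,0,-0.72],[0.0725,-0.0273,0],0.15]]' >/dev/null; python3 st.py;  for i in 1 2 3 4 5; do python3 -m pendant '[[[0,0,0.05],[-0.0055,-0.0001,0],0.15],[[0,0,0.1],[-0.011,-0.0005,0],0.15]]' >/dev/null; python3 st.py; done
```

```text
t 13.45 R 0.1098 lever_clamp_yaw 0.085 tool_lever 0.153 F_cw_resist 1.2 F [ 2.7 -0.7  8.7] op 0.196 q7 -1.05
t 13.65 R 0.1095 lever_clamp_yaw -0.036 tool_lever 0.049 F_cw_resist 2.3 F [ 3.5 -2.1  6.7] op 0.193 q7 -1.13
t 13.85 R 0.1092 lever_clamp_yaw -0.137 tool_lever -0.051 F_cw_resist 2.1 F [ 3.9 -2.3  5.4] op 0.196 q7 -1.20
t 14.05 R 0.1089 lever_clamp_yaw -0.236 tool_lever -0.150 F_cw_resist 5.2 F [ 4.5 -5.9  4.3] op 0.197 q7 -1.27
t 14.25 R 0.1087 lever_clamp_yaw -0.314 tool_lever -0.252 F_cw_resist 8.5 F [ 4.  -9.7  5.1] op 0.195 q7 -1.34
t 14.45 R 0.1084 lever_clamp_yaw -0.401 tool_lever -0.353 F_cw_resist 11.9 F [  2.1 -13.2   3.3] op 0.197 q7 -1.42
```

The stop comes up at the same place, so the bolt is firm. I'll unload, release and rise.

```bash
python3 -m pendant '[[[0,0,-0.12],[0.0132,-0.0008,0],0.15],[[0,0,-0.24],[0.0261,-0.0032,0],0.15],[[0,0,-0.36],[0.0388,-0.0071,0],0.15],[[0,0,-0.36],[0.0388,-0.0071,0],0.15],[[0,0,-0.36],[0.0388,-0.0071,0],0.5],[[0,0,-0.36],[0.0388,-0.0071,0],0.5],[[0,0,-0.36],[0.0388,-0.0071,0],0.5],[[0,0,-0.36],[0.0388,-0.0071,-0.04],0.5],[[0,0,-0.36],[0.0388,-0.0071,-0.09],0.5],[[0,0,-0.36],[0.0388,-0.0071,-0.14],0.5]]'
python3 -m pendant '[[[0,0,0],[0,0.04,-0.01],0.5],[[0,0,0],[0,0.08,-0.01],0.5],[[0,0,0],[0,0.08,-0.01],0.5],[[0,0,0],[0,0.08,-0.01],0.5]]'; python3 - <<'E'
from h import *
from plant import r
s=r.get_state();d={n:r.snapshot(n) for n in("scene","side","wrist")}
pickle.dump((s,d),open("d5.pkl","wb"))
H=np.zeros((600,800,3),np.uint8)
H[:420,:400]=crop(d["wrist"]["image"],160,560,0,420,1)
H[:540,405:795]=crop(d["side"]["image"],225,355,140,320,3)
H[420:600,:400]=crop(d["scene"]["image"],200,400,150,240,2)
cv2.imwrite("pics/c8.png",H[:,:,::-1])
E
```

```text
clock: 15.45
tool_pos: [0.4854, -0.0578, 0.2476]
eef_rot: [0.713, -0.702, -0.001, 0.001]
contact_force: [1.8, -0.1, -0.6]
opening: 0.501
clock: 15.85
tool_pos: [0.4059, -0.0593, 0.2567]
eef_rot: [0.713, -0.702, -0.001, 0.0]
contact_force: [0.8, -0.3, 0.2]
opening: 0.499
```

View pics/c8.png

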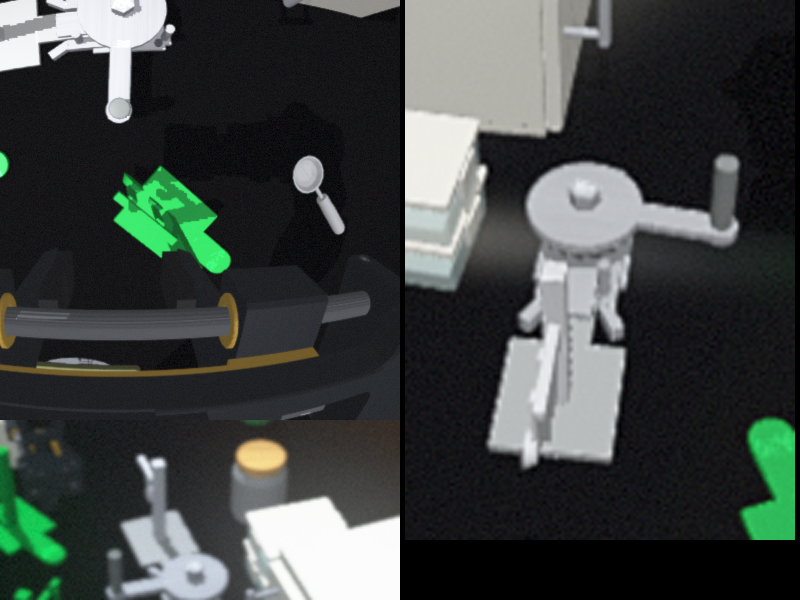

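```bash
python3 - <<'E'
from h import *
s,d=pickle.load(open("d5.pkl","rb"));A=np.array([.599,-.058]);c,n=np.cos(.085),np.sin(.085)
for q,e in(((510,339),(45,100)),((627,348),(-45,100)),((488,447),(45,200)),((613,460),(-45,200))):
    p=plane(d["side"],s,(225+(q[0]-405)/3,140+q[1]/3),.008)[:2]-A
    print("clamp frame mm",np.round([1e3*(c*p[0]+n*p[1]),1e3*(-n*p[0]+c*p[1])],1),"home",e)
E
```

```text
clamp frame mm [ 44.7 100.5] home (45, 100)
clamp frame mm [-46.9  98.3] home (-45, 100)
clamp frame mm [ 44.  200.9] home (45, 200)
clamp frame mm [-47.7 200.8] home (-45, 200)
```

The rack is home, with corners within 3 mm of where they should be. Nothing touches the arm, so I'm handing in.

```bash
python3 -c "
from plant import r
print(r.finish_job())"
```

```text
the job is handed in; nothing more can be done
None
```

I gripped the grey rack by its post and slid it along the bar until its nose met the end wall at about 5–6 N. I then worked the ratchet handle over two tightening swings. On the second the resistance rose steadily from about 6 N to about 20 N at the grip, just over the 12–18 N guide and below the 30 N limit. I swung back and felt again: the stop came up at the same place, about 12 N at the same angle. Then I unloaded the handle, let go and backed away. The job was handed in after about 16 s of the 72 s.

**Checks that agreed:** in the last side view, the rack's plate corners were within 3 mm of home and the post stood upright. The wrist force was near zero after backing off. In the pictures the other things on the bar looked where they had been, but I did not measure them.

**Checks that disagreed or were not made:**
- **Wrist camera:** just after the rack went home, an off-axis view put the rack 4–5 mm from where it should be. I took that as camera error, because the side view and the felt stop both agreed with home.
- **Stop stiffness:** the stop felt softer than described, about 0.4–0.5 N/mm against 0.8.
- **Clip force:** it can't be measured directly, so I judged the clamping only by feel.

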